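# Set the bench length gauge to its marked stop

### The job

On the bench length gauge, press down the black pad in the middle of the sliding saddle to free its friction brake and, keeping the pad pressed, push the saddle along the rail until it sits against the marked stop (the clamp with the pointed fin on top, not the plain one), then let the pad come up so that the saddle is locked there. Do not drag the saddle with its brake on, and leave the things lying round the gauge where they are.

Things in the scene. Friction and masses are not known exactly. Their poses are not given: they have to be found in the camera images.
- gauge: The length gauge, fixed to the table: a dark base strip 100 x 410 x 10 mm with scale lines, and on it an aluminium rail 68 mm wide, top 48 mm above the table. Origin: centre of its underside, on the table. Its y axis runs along the rail, z up.
- pad_top (a point): Centre of the black pad's top face, in the middle of the grey saddle (96 mm across the rail, 90 along it, top at 56 mm). Pad 44 mm across the rail, 60 along it, its top 70 mm above the table at rest, hinged 34 mm behind this point. The flat to press is 46 mm long along the rail, open at the sides, between two end ridges 7 mm high and thick, against which a fingertip can push.
- slide (a joint): Position of the saddle along the rail in m, 0 at the rail's middle, growing along the gauge's y axis. About 1.5 N of drag while the pad is pressed; a friction brake of 10 to 20 N holds it while the pad is up.
- pad (a joint): Angle in rad by which the hinged pad is pressed: 0 up (brake on), 0.22 fully down at a firm limit, which lowers its middle by 7.5 mm. The brake eases off as the pad goes down and is free from about 0.1 (3.5 mm, about 5.5 N on its middle); fully down takes about 7.5 N, its near side needs less. It springs back up when let go.
- marked_stop_top (a point): The marked stop: steel clamp fixed on the rail, 94 mm across it, 24 mm along it, told by a pointed fin on its top (30 mm across the rail, 6 mm thick, tip 82 mm above the table); near either end of the rail. Point: centre of its top face, 56 mm above the table. The saddle touches it when pad_top is 57 mm from this point along the rail.
- plain_stop_top (a point): The plain stop near the other end of the rail: the same clamp with a flat top and no fin. Point: centre of its top face, 56 mm above the table.
- square_tube_0: Bystander: loose steel square tube offcut 25 x 70 x 25 mm, lying in front of the gauge; origin at the centre of its underside.
- bolt_2: Bystander: loose bolt 21 x 49 x 19 mm, lying in front of the gauge; origin at the centre of its underside.
- chalk: Bystander: loose stick of chalk 10 x 52 x 10 mm, lying in front of the gauge; origin at the centre of its underside.
- spanner_13: Bystander: loose spanner 25 x 178 x 10 mm, lying behind the gauge; origin at the centre of its underside.
- round_tube: Bystander: loose round tube offcut, 34 mm across, 75 mm tall, standing behind the gauge; origin at the centre of its underside.

How it is judged:
On the way, in this order (a step that is already met when the one before it is completed fails the run):
1. the brake pad is pressed down while the saddle still stands away from the marked stop (value of joint pad above 0.08 rad and horizontal distance between pad_top and marked_stop_top above 0.065 m), for 0.1 s.
2. with the pad down, the saddle is pushed up against the marked stop (value of joint pad above 0.06 rad and horizontal distance between pad_top and marked_stop_top below 0.06 m), for 0.05 s.
At the end, for the whole second after the job is handed in: The saddle sits against the marked stop (gap under 3 mm), at rest, and its brake pad is up (under 0.03 rad, about 1 mm), locking it (horizontal distance between pad_top and marked_stop_top below 0.06 m and value of joint pad below 0.03 rad and velocity of joint slide between -0.005 and 0.005 m/s); the robot touches nothing.
It fails at once if the saddle is dragged along with its brake on (faster than 10 mm/s with the pad pressed less than 0.03 rad, about 1 mm) (value of joint pad below 0.03 rad and (velocity of joint slide above 0.01 m/s or velocity of joint slide below -0.01 m/s)).
It fails at once if the saddle is run against the plain stop (horizontal distance between pad_top and plain_stop_top below 0.06 m).
It fails at once if a thing lying round the gauge is lifted, carried or pushed away (moved over 20 mm) (distance of any of square_tube_0, bolt_2, chalk, spanner_13, round_tube from where it was at the start of the episode above 0.02 m).
It also fails if it takes over 35 s, if anything falls off the work surface, if the arm or the gripper's body presses on something with over 40 N, if the wrist force passes 120 N, or if a joint passes its speed limit or range.

### The arm

A 6-joint arm with a two-finger parallel gripper is mounted at the origin on a cart in front of the work surface, level with it; the furniture and walls round the work are solid. World frame = base frame: x ahead of the robot, y to its left, z up, the work surface at z = 0. Lengths are in m, angles in rad, forces in N, time in s.
With the tool pointing down it reaches from about 0.375 to 0.825 m from the base axis. Payload 5.5 kg.
Tool frame: the origin (TCP) lies on the centre line of the jaws, within the pads' length; the fingertips stand ahead of it and the grasp point (between the pads) lies 8 mm behind it (manip.nose_length is the z of the fingertips in the tool frame, in m); z points along the fingers, y is the line along which they close (so a half turn about z gives the same grasp; the last joint's range is limited). The gripper opens to 85 mm and grips with 20 to 120 N. Pads are 22 mm wide; open, the fingers measure 114 mm over their backs; the gripper's body (76 mm by 85 mm) begins 54 mm behind the grasp point. The pads swing forward as they close: fully open they stand 13 mm farther back than shut.
Start: joints at [1.337, 0.314, -0.047, 1.21, 0, 1.571], TCP at [0.139, 0.584, 0.242] pointing down, gripper open.
Joint ranges: [-2.67, 2.67], [-0.69, 1.73], [-1.03, 1.25], [-2.08, 2.16], [-1.42, 1.45], [-3.14, 3.14]. Speed limits (rad/s): [2.39, 2.39, 3.01, 3.14, 3.14, 3.14].

### API

Orientations are given as a 3x3 rotation matrix whose columns are the frame's x, y, z axes.
In Python, from plant import manip gives the robot as it stands. Calls block until the motion is done:
- manip.move_pose(position, orientation): joint-space move of the TCP to a pose.
- manip.movel(position, speed=0.15, rotation=None): straight line of the TCP; rotation=None keeps the orientation; speed is the mean speed in m/s.
- manip.movej(angles): joint-space move.
- manip.open_gripper() and manip.close(grasp_force=None): open the fingers fully, or close them until they stop; grasp_force is the grip in N (None keeps the last).
- manip.hold(seconds).
- manip.inverse_kinematics(position, orientation): joint angles nearest the present ones, or None.
- manip.state(): the state.
- manip.read_camera(name): name is "scene" or "side" or "wrist"; returns a dict with "color" (384x512x3 uint8, red, green, blue), "depth" (384x512 float32, m along the optical axis (not along the pixel's ray), 0 where there is no reading), "fx", "fy", "cx", "cy" (pixels), "R" (3x3) and "t" (3): a world point X has camera coordinates R X + t; the wrist camera has in their place "tool_from_camera" (4x4, takes a point from camera to tool coordinates, whose origin is the TCP and whose axes are the flange's). Camera axes: x right, y down, z forward; pixel columns grow to the right and rows downward; lengths in m; the calibration is good to about 2 mm. The wrist camera is an equidistant fisheye: a pixel r from the principal point sees the ray r / f radians off the axis. A picture is of the moment at which its call begins: read the wrist's pose just before it.
A pose or a line that the arm cannot do raises manip.Unreachable and nothing moves.
- manip.job_done(): hands the job in; it is judged then, once.
The state is a dict: "clock": time; "joints": joint angles; "dq": joint speeds; "joint_torque": joint torques, N m; "tcp_pos": TCP position; "ee_rot": TCP orientation; "wrist_force": force on the tool from outside, world axes, zero at the start; "torque": the same for the moment, N m; "finger_gap": opening from 0.0 (shut) to 1.0 (fully open); "grip_force": force on a finger pad.
Only numpy, scipy, OpenCV 4.12 (cv2) and the standard library are available. Lean on these libraries where they do the work, as an engineer would, in place of code of your own. Each camera call takes 0.05 s, during which the arm holds its last target. There are 200 camera calls.

## Working session

There is one attempt and no reset: what is moved stays moved. The work goes in short steps, each a Python script; the robot and the scene stay as the last script left them, time stands still between calls to the robot, and variables do not carry over. Pictures are saved under pics/ and viewed, at most 10 in all, crops included, and the job is handed in when it is done.

```bash
mkdir -p pics
python3 - <<'E'
from plant import manip
import cv2,numpy as np
for n in ["scene","side"]:
    c=manip.read_camera(n); cv2.imwrite(f"pics/{n}0.png",c["color"][:,:,::-1]); np.savez(f"{n}0.npz",**c)
    print(n,c["fx"],c["cx"],c["cy"],c["R"].round(3).tolist(),c["t"].round(3).tolist(),(c["depth"]>0).mean())
s=manip.state();print(s["clock"],s["ee_rot"],manip.nose_length,s["wrist_force"])
E
```

```text
scene 347.323021888894 252.58571456595388 189.5457023244233 [[-0.285, 0.959, 0.002], [0.45, 0.135, -0.883], [-0.847, -0.25, -0.47]] [0.138, -0.148, 1.299] 0.9958750406901041
side 437.6547369888886 250.83966528109116 192.6319024581098 [[0.42, -0.908, -0.001], [-0.627, -0.29, -0.723], [0.656, 0.304, -0.691]] [-0.212, 0.373, 0.581] 0.9959971110026041
0.1 [[-9.72796118e-01  2.31662719e-01 -3.12906914e-04]
 [ 2.31662929e-01  9.72795092e-01 -1.41301881e-03]
 [-2.29494688e-05 -1.44706815e-03 -9.99998953e-01]] 0.011 [-1.66704677  0.96570526  0.60314427]
```

View pics/scene0.png

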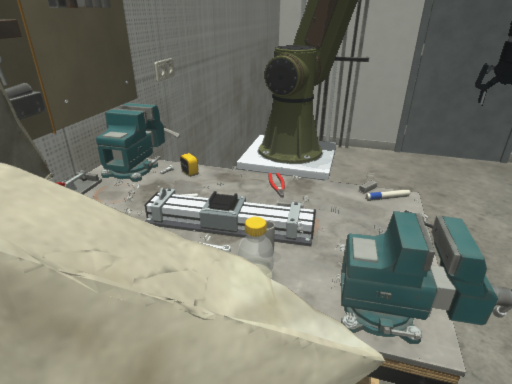

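View pics/side0.png

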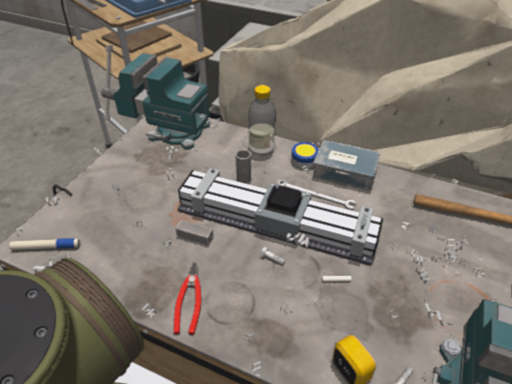

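The side view shows the gauge with stops near pixels (203,185) and (360,232), and the black pad at (284,198). I can't tell yet which stop has the fin, so I'll zoom in.

Run:
```python
import cv2,numpy as np
a=cv2.imread("pics/side0.png")[150:270,165:395]; b=cv2.imread("pics/scene0.png")[180:250,135:325]
a=cv2.resize(a,(782,408),interpolation=cv2.INTER_CUBIC); b=cv2.resize(b,(500,184),interpolation=cv2.INTER_CUBIC)
b=cv2.copyMakeBorder(b,0,0,0,282,cv2.BORDER_CONSTANT)
cv2.imwrite("pics/zoom.png",np.vstack([a,b]))
# point cloud, height map
S=np.load("side0.npz");d=S["depth"];v,u=np.mgrid[:384,:512]
P=np.stack([(u-S["cx"])/S["fx"]*d,(v-S["cy"])/S["fy"]*d,d],-1)
X=(P-S["t"])@S["R"]; np.save("X.npy",X)
roi=np.zeros((384,512),bool);roi[150:270,165:395]=1
m=roi&(X[...,2]>.040)&(X[...,2]<.052)&(S["color"].min(-1)>170)
print(m.sum(), cv2.minAreaRect((X[m][:,:2]*1000).astype(np.float32)))
blk=roi&(S["color"].max(-1)<50)&(X[...,2]>.06)&(X[...,2]<.085)
n,l,st,ce=cv2.connectedComponentsWithStats(blk.astype(np.uint8))
for i in range(1,n):
    if st[i,4]>30: q=X[l==i];print(st[i],np.median(q,0).round(4),q.min(0).round(4),q.max(0).round(4),cv2.minAreaRect((q[:,:2]*1000).astype(np.float32)))
```

```text
2562 ((616.3435668945312, -41.249053955078125), (250.1706085205078, 401.88702392578125), 4.104798793792725)
[267 187  34  25 592] [ 0.5239 -0.0631  0.0699] [ 0.5028 -0.0923  0.0603] [ 0.5618 -0.0345  0.0788] ((533.2749633789062, -62.784461975097656), (58.37808609008789, 56.945823669433594), 2.6041526794433594)
```

View pics/zoom.png

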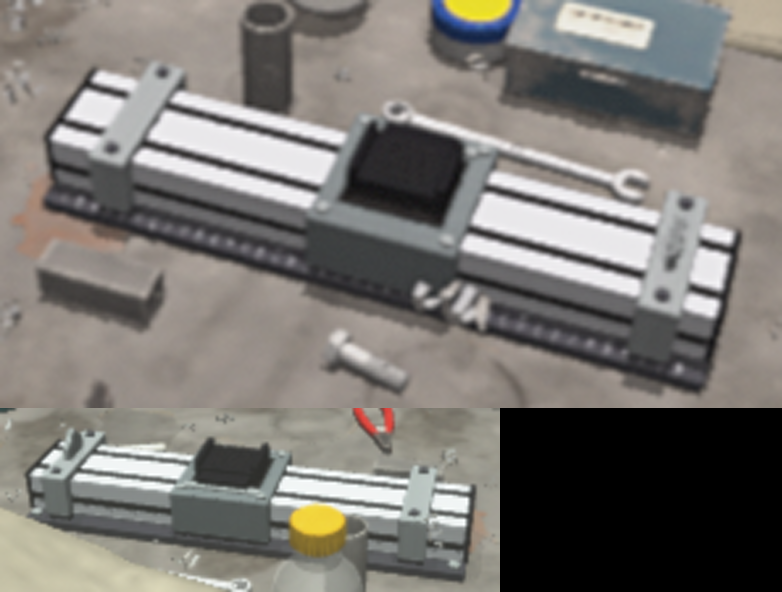

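Two results from the zoom. The fin is on the −y stop: a mark sits on the right stop at zoom (675,250), and the scene view shows it at zoom-left (72,445). The saddle screws are at about (380,122), (322,206), (447,240) and (485,155). I'll cast these pixels onto the z=56 mm plane and take a close look from above.

```bash
cat > h.py <<'E'
import numpy as np,cv2
from plant import manip
def cast(C,uv,z):
    r=np.array([(uv[0]-C["cx"])/C["fx"],(uv[1]-C["cy"])/C["fy"],1])@C["R"]; o=-C["R"].T@C["t"]
    return o+r*(z-o[2])/r[2]
E
python3 - <<'E'
from h import *
S=np.load("side0.npz"); f=lambda p:(p[0]/3.4+165,p[1]/3.4+150)
L=[cast(S,f(p),.056) for p in[(160,72),(112,147)]];Rr=[cast(S,f(p),.056) for p in[(686,203),(662,294)]]
Sd=[cast(S,f(p),.056) for p in[(380,122),(322,206),(447,240),(485,155)]]
l,r,s=[np.mean(q,0) for q in(L,Rr,Sd)]
print(l,r,s,L,Rr); y=(l-r)/np.linalg.norm(l-r);print("axis",y,np.linalg.norm(l-r),(s-r)@y)
x=np.array([y[1],-y[0],0]); R=np.column_stack([-x,y,[0,0,-1]])
if R[0,0]>0: R[:,:2]*=-1
# tool x=-gauge x, y=gauge y, like the start orientation
print(R)
p=s-y*0.05; p[2]=.25
print(manip.inverse_kinematics(p,R))
manip.move_pose(p,R)
st=manip.state(); c=manip.read_camera("wrist"); cv2.imwrite("pics/w0.png",c["color"][:,:,::-1])
np.savez("w0.npz",pos=st["tcp_pos"],rot=st["ee_rot"],**c); print(st["tcp_pos"],st["clock"],c["fx"],c["cx"],c["cy"],c["tool_from_camera"],st["wrist_force"])
E
```

```text
[0.5151175  0.10934168 0.056     ] [ 0.54023448 -0.21924756  0.056     ] [ 0.5278515  -0.06488563  0.056     ] [array([0.55124995, 0.11267596, 0.056     ]), array([0.47898506, 0.10600741, 0.056     ])] [array([ 0.57681132, -0.21670976,  0.056     ]), array([ 0.50365765, -0.22178537,  0.056     ])]
axis [-0.07621649  0.99709129  0.        ] 0.3295478060016833 0.1548567304418166
[[-0.99709129 -0.07621649  0.        ]
 [-0.07621649  0.99709129  0.        ]
 [-0.          0.         -1.        ]]
[-0.2125541   0.2048709  -0.17126253  1.1946629   0.         -0.28884457]
[ 0.53183486 -0.11408408  0.24999994] 2.925 297.3186396354542 254.5241789203272 190.22082642228472 [[ 9.08712734e-04 -9.46029396e-01 -3.24079553e-01  8.42859563e-02]
 [ 9.99999546e-01  7.66693090e-04  5.65904632e-04 -1.08225064e-04]
 [-2.86892863e-04 -3.24079920e-01  9.46029663e-01 -1.31817200e-01]
 [ 0.00000000e+00  0.00000000e+00  0.00000000e+00  1.00000000e+00]] [-0.12431867 -0.56646636 -1.43087131]
```

View pics/w0.png

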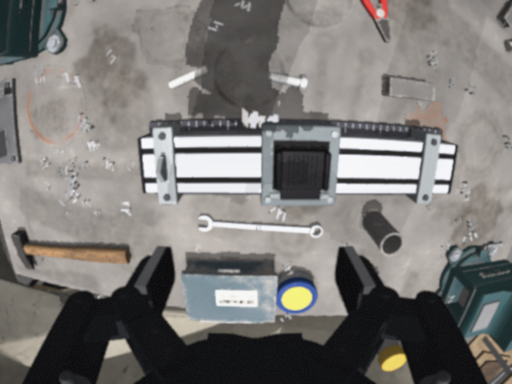

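The wrist view confirms it: fin at (165,165) on the −y stop, plain stop at (427,170), saddle centred near (301,165) and pad spanning (276–328, 146–200). I'll cross-check these against the side-view estimate.

```bash
cat >> h.py <<'E'
def wcast(W,uv,z):
    a=(uv[0]-W["cx"])/W["fx"];b=(uv[1]-W["cy"])/W["fy"];r=np.hypot(a,b)
    d=np.array([a/r*np.sin(r),b/r*np.sin(r),np.cos(r)]); T=W["tool_from_camera"]
    o=W["rot"]@T[:3,3]+W["pos"]; d=W["rot"]@T[:3,:3]@d
    return o+d*(z-o[2])/d[2]
E
python3 - <<'E'
from h import *
W=dict(np.load("w0.npz"))
y=np.array([-.0762,.9971,0]);x=np.array([y[1],-y[0],0]); s=np.array([.5278515,-.06488563,.056])
for n,p,z in [("mark",(165,165),.056),("m1",(162,132),.056),("m2",(169,199),.056),("plain",(427,170),.056),("sadL",(262,168),.056),("sadR",(339,168),.056),("sadT",(301,125),.056),("sadB",(301,204),.056),
 ("padL",(275,165),.077),("padR",(328,165),.077),("padT",(301,146),.07),("padB",(301,193),.07)]:
    q=wcast(W,p,z);print(n,q.round(4),"rel along",round((q-s)@y,4),"across",round((q-s)@x,4))
# pad mask via black
g=W["color"].max(-1); m=np.zeros(g.shape,np.uint8); m[138:206,264:338]=(g[138:206,264:338]<50)
n,l,st,c=cv2.connectedComponentsWithStats(m); i=1+st[1:,4].argmax(); print(st[i],c[i])
E
```

```text
mark [ 0.5363 -0.218   0.056 ] rel along -0.1533 across -0.0032
m1 [ 0.4977 -0.2219  0.056 ] rel along -0.1542 across -0.042
m2 [ 0.5783 -0.2136  0.056 ] rel along -0.1522 across 0.0389
plain [0.5147 0.1057 0.056 ] rel along 0.1711 across -0.0001
sadL [ 0.5319 -0.1055  0.056 ] rel along -0.0408 across 0.001
sadR [ 0.5242 -0.0161  0.056 ] rel along 0.0489 across 0.0001
sadT [ 0.4793 -0.0667  0.056 ] rel along 0.0019 across -0.0485
sadB [ 0.572  -0.0555  0.056 ] rel along 0.006 across 0.0448
padL [ 0.5221 -0.093   0.077 ] rel along -0.0276 across -0.0079
padR [ 0.5171 -0.0358  0.077 ] rel along 0.0299 across -0.0085
padT [ 0.5005 -0.0665  0.07  ] rel along 0.0004 across -0.0274
padB [ 0.5535 -0.06    0.07  ] rel along 0.0029 across 0.026
[ 274  142   56   51 1917] [299.04747001 166.62493479]
```

```bash
cat >> h.py <<'E'
Y=np.array([-.0762,.9971,0]);XX=np.array([.9971,.0762,0]);S0=np.array([.5278515,-.06488563,0])
PAD=S0+Y*.002-XX*.004
def tip(p,z): q=np.array(p,float); q[2]=z+manip.nose_length; return q
E
python3 - <<'E'
from h import *
R=manip.state()["ee_rot"]
manip.close(20); 
manip.movel(tip(PAD,.12),.2); manip.movel(tip(PAD,.080),.08); manip.hold(.1)
f0=np.array(manip.state()["wrist_force"]);print("f0",f0,manip.state()["clock"])
for z in np.arange(.076,.0630,-.001):
    manip.movel(tip(PAD,z),.03); s=manip.state(); f=np.array(s["wrist_force"])-f0
    print(round(z,4),round(s["tcp_pos"][2]-.011,4),f.round(2),s["clock"])
    if f[2]>7.5: break
c=manip.read_camera("side"); cv2.imwrite("pics/press.png",cv2.resize(c["color"][150:270,165:395,::-1],(782,408)))
E
```

```text
f0 [-0.18458288 -0.44710345  0.07363338] 5.2917
0.076 0.0759 [-0.31  0.08  0.62] 5.575
0.075 0.075 [-0.06  0.71 -0.37] 5.825
0.074 0.0739 [-0.38  0.33 -0.67] 6.075
0.073 0.0729 [0.15 0.23 0.29] 6.325
0.072 0.0719 [ 0.36 -0.46 -0.04] 6.575
0.071 0.0709 [0.22 0.52 0.02] 6.825
0.07 0.07 [0.38 0.86 0.41] 7.075
0.069 0.0691 [-2.28  0.3   3.12] 7.325
0.068 0.0681 [-4.89  0.24  5.52] 7.575
0.067 0.0671 [-5.76 -0.49  8.7 ] 7.825
```

View pics/press.png

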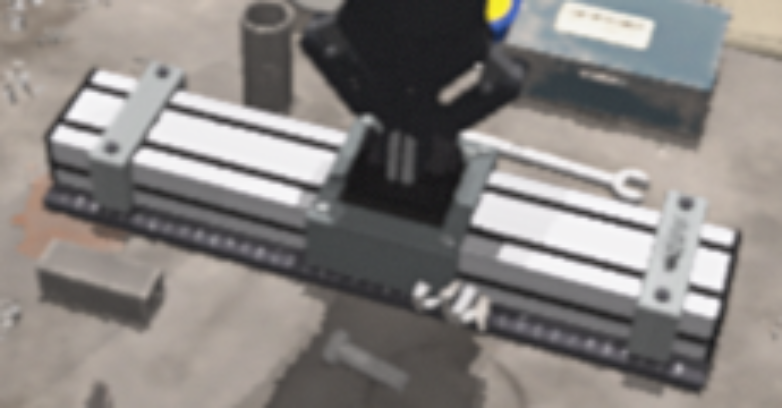

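Pad contact is at tip z≈0.070, with the fingers centred between the ridges, near zoom (400,160). I'll press a little further and then push.

Run:
```python
from h import *
f0=np.array([-.18,-.45,.07])
for z in (.066,.065,.0645):
    manip.movel(tip(PAD,z),.03); s=manip.state(); f=np.array(s["wrist_force"])-f0
    print(round(z,4),round(s["tcp_pos"][2]-.011,4),f.round(2),s["clock"])
    if f[2]>15: break
np.save("z.npy",z)
for d in (.005,.010,.015):
    manip.movel(tip(PAD-Y*d,z),.02); s=manip.state(); print(d,(s["tcp_pos"]-PAD).round(4),(np.array(s["wrist_force"])-f0).round(2),s["clock"])
```

```text
0.066 0.066 [-5.75  0.22  9.18] 8.125
0.065 0.0649 [-6.32 -0.06  9.39] 8.375
0.0645 0.0644 [-8.12 -0.92 10.13] 8.625
0.005 [-0.0019 -0.005   0.0754] [-7.81  0.19 10.  ] 9.025
0.01 [-0.0016 -0.01    0.0754] [-8.77  0.28 10.13] 9.425
0.015 [-0.0012 -0.015   0.0754] [-7.15  1.09 10.87] 9.825
```

Run:
```python
from h import *
f0=np.array([-.18,-.45,.07]); z=float(np.load("z.npy"))
for d in list(np.arange(.035,.0851,.025))+list(np.arange(.088,.121,.0015)):
    manip.movel(tip(PAD-Y*d,z),.03 if d<.086 else .015); s=manip.state();f=np.array(s["wrist_force"])-f0
    print(round(d,4),((PAD-s["tcp_pos"])@Y).round(4),f.round(2),s["clock"])
    if f@Y>9: break
np.save("d.npy",d)
s=manip.state()
c=manip.read_camera("side"); cv2.imwrite("pics/push.png",cv2.resize(c["color"][150:270,165:395,::-1],(782,408)))
```

```text
0.035 0.0349 [-8.07  1.1   9.82] 10.6417
0.06 0.0598 [-8.72  0.66  9.87] 11.625
0.085 0.0848 [-8.9   0.96  9.23] 12.6083
0.088 0.0878 [-8.33  0.38 10.56] 12.9583
0.0895 0.0892 [-9.16  0.43  9.22] 13.2083
0.091 0.0907 [-8.77  0.58 10.08] 13.4583
0.0925 0.0922 [-7.97  0.38 10.69] 13.7083
0.094 0.0937 [-9.04  0.85  9.62] 13.9583
0.0955 0.0952 [-8.78  0.02  9.47] 14.2083
0.097 0.0967 [-7.8   1.08 11.04] 14.4583
0.0985 0.0982 [-9.24  0.44 10.  ] 14.7083
0.1 0.0997 [-8.32 -0.15 10.58] 14.9583
0.1015 0.1008 [-8.25  0.6  10.33] 15.2083
0.103 0.1014 [-8.19  5.23 10.07] 15.4583
0.1045 0.1027 [-6.34  5.93  8.85] 15.7083
0.106 0.1041 [-5.76  5.04 10.25] 15.9583
0.1075 0.1057 [-3.12  5.64  9.19] 16.2083
0.109 0.1073 [-2.86  7.09  7.71] 16.4583
0.1105 0.1088 [-3.32  6.03  8.22] 16.7083
0.112 0.1104 [-3.41  5.9   8.57] 16.9583
0.1135 0.1116 [-2.6   5.31  7.96] 17.2083
0.115 0.1133 [-2.45  6.38  7.21] 17.4583
0.1165 0.1149 [-4.13  5.85  7.89] 17.7083
0.118 0.1164 [-2.02  6.77  8.67] 17.9583
0.1195 0.1167 [-3.29  9.83  9.09] 18.2083
```

View pics/push.png

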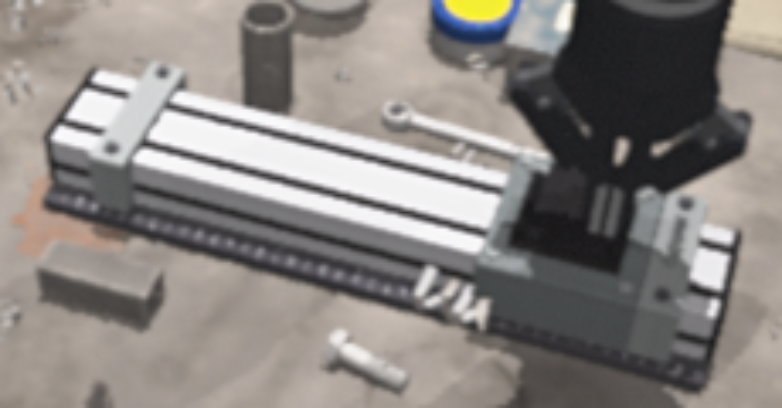

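The saddle touches the stop at zoom (635,290). The tip has slid up to the ridge, and the force rose to 9.8 N. Next I lift straight up to lock it, retreat and verify.

Run:
```python
from h import *
d=float(np.load("d.npy"))-.0015
manip.hold(.15)
p=PAD-Y*d
manip.movel(tip(p,.073),.02); manip.movel(tip(p,.10),.06); manip.movel(tip(p+Y*.06,.22),.15); manip.hold(.3)
st=manip.state(); c=manip.read_camera("wrist"); cv2.imwrite("pics/w1.png",c["color"][:,:,::-1])
print(st["clock"],st["wrist_force"])
```

```text
20.9333 [ 0.02580032 -0.83378785  1.00132393]
```

View pics/w1.png

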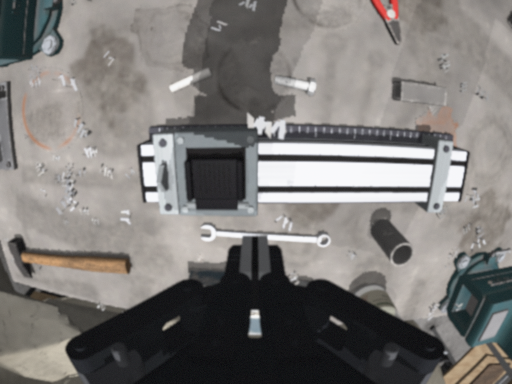

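The saddle (175–257) sits flush against the finned stop (155–176). The pad is up and the things lying round the gauge are where they were.

```bash
python3 -c "
from plant import manip
print(manip.job_done())"
```

```text
the job is handed in; nothing more can be done
None
```

I pushed the saddle, pad pressed, up to the marked (finned) stop and released the pad to lock it there. The last picture shows it flush with the stop and nothing else moved; the job is handed in, and no verdict was returned.

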